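Swing a bench magnifier over a specimen dish and tip its lens level

ROBOT

A 7-joint arm with a two-finger parallel gripper is mounted at the origin on the work surface; the furniture and walls round the work are solid. World frame = base frame: x ahead of the robot, y to its left, z up, the work surface at z = 0. Lengths are in m, angles in rad, forces in N, time in s.
With the tool pointing down it reaches from about 0.4 to 0.85 m from the base axis. Payload 10.4 kg.
Tool frame: the origin (TCP) lies midway between the tips of the shut fingers; the grasp point (between the pads) lies 19 mm behind it; z points along the fingers, y is the line along which they close (so a half turn about z gives the same grasp; the last joint's range is limited). The gripper opens to 87 mm and grips with 3 to 60 N. Pads are 19 mm wide; open, the fingers measure 117 mm over their backs; the gripper's body (75 mm by 190 mm) begins 51 mm behind the grasp point.
Start: joints at [1.189, 0.332, -0.065, 1.46, 0.022, 1.35, -0.088], TCP at [0.219, -0.585, 0.223] pointing down, gripper open.
Joint ranges: [-2.6, 2.6], [-0.5, 2.12], [-1.47, 1.34], [0.16, 2.42], [-1.27, 4.41], [0.06, 2.06], [-2.6, 2.6]. Speed limits (rad/s): [2.22, 2.22, 2.79, 2.79, 3.14, 3.14, 3.14].

INTERFACE

Orientations are given as a unit quaternion [x, y, z, w].
In Python, from bench import r gives the robot as it stands.
- The arm moves only by the tool arm_command, never from a script. Its arguments are lists of equal length, an entry for each row: "xyz": the shift along the world's x, y, z in m, a list of three; "rot": the turn, a rotation vector about the world's x, y, z in rad, a list of three. In form: {"xyz": [[tx, ty, tz], ...], "rot": [[ax, ay, az], ...]}. A call has 1 to 20 rows; each row is the pose to reach, as a shift and turn from the pose commanded when the call began; what a row does not reach only later rows make up. A row lasts 1/12 s, in which the tool goes at most 41.7 mm and 7.16 degrees, less where a joint would pass 70% of its speed; a pose out of reach is approached as far as the arm can. A call with a gripper value outside its range is refused whole. "grip" is the opening, from 0 (shut) to 1 (fully open), set as the call begins (left out, the last holds). The fingers move at their own pace and stop on an object; "squeeze" is the grip in N (left out, the last holds). Time passes only in rows, so rows that repeat a pose let the fingers close. It gives the time, the measured TCP pose, the force, the opening and the grip force at its end, in the units of the state.
- r.read_state(): the state, without advancing time (a new reading comes with each control period).
- r.camera(name): name is "scene" or "top" or "wrist"; returns the picture (480x640x3 uint8, red, green, blue); there is no depth.
- r.camera_model(name): a dict with "fx", "fy", "cx", "cy" (pixels), "T" (4x4, takes a point from camera to world coordinates). Camera axes: x right, y up, looking along -z (the intrinsics and any distortion apply to the point x, -y, -z); pixel columns grow to the right and rows downward; lengths in m; the calibration is good to about 2 mm. A picture is of the moment at which its call begins: read the wrist's pose just before it. camera_model takes no time and is no camera call; for the wrist camera it gives the pose at the moment of the call.
- r.close_job(): hands the job in; it is judged then, once.
Trained networks look in the newest picture that a camera, given by its name, has taken for a name from the list of things; names that differ only in an ending like _2 or _b are one class to them, and where a whole thing is asked for, a point or a joint stands for the part that bears it (a point fixed in the world has none). Each returns a list of dicts, best first, with "conf" (0 to 1); they miss things now and then, are a little off and sometimes report something else, mostly with a low value. They report only what shows in the picture. A call takes as long as a camera call.
- r.look_for(label, camera): "at" ([x, y, z] in m, in the coordinates of the camera as it stood for that picture, good to about 4 mm: the middle of the surface that is visible of it).
- r.spot_point(label, camera): "at" ([x, y, z] in m, in the coordinates of the camera as it stood for that picture, good to about 4 mm: a listed point, or the origin of a listed thing).
The state is a dict: "time": time; "joint_positions": joint angles; "joint_vel": joint speeds; "joint_torque": joint torques, N m; "ee_pos": TCP position; "eef_rot": TCP orientation; "ft_force": force on the tool from outside, world axes, zero at the start; "torque": the same for the moment, N m; "width": finger opening in m; "grip_force": force on a finger pad.
Only numpy, scipy, OpenCV 4.12 (cv2) and the standard library are available. Lean on these libraries where they do the work, as an engineer would, in place of code of your own. Each camera call takes 0.05 s, during which the arm holds its last target. There are 200 camera calls.

TASK

The bench magnifier stands swung aside with its lens tipped up. Take it by the orange ball and swing the arm to the right, over the glass dish, until it is fully home against its stop, keeping the lens tipped up; then tip the lens down until it lies level against its stop, and let go. Do not shift or upset the dish or the white vial.

Things in the scene. Friction and masses are not known exactly. Their poses are not given: they have to be found in the camera images.
- stand: Fixed stand: grey foot 140 (x) x 110 (y) x 14 mm, reaching x -18..122, y -55..55 from the column; steel column 22 mm thick up to z 270 mm. Origin on the worktop under the column's axis; x points roughly away from the robot, z up. The column's top carries the swing arm, which reaches towards the robot.
- pivot (a point): Point on the arm's vertical hinge axis, 270 mm above the worktop, at stand (0, 0, 270) mm. Arm, level lens and ball lie at this height. Fixed equipment to keep the robot clear of (world, m): a white microscope left of the robot's base, x -0.11..0.23, y 0.22..0.44, up to z 0.43 near x -0.06; a black one ahead, x 0.15..0.50, y -0.10..0.17, up to z 0.31.
- swing (a joint): Vertical hinge of the arm, rad. 0 = home against its stop; grows as the arm swings clockwise seen from above (knob towards +y), up to 1.1. The arm's direction from the pivot, in the stand's frame, is (-cos(0.25 - q), -sin(0.25 - q)): home lies 0.25 rad to the -y side of the stand's -x. Stays where left (friction 0.12 N m).
- tip (a joint): Level hinge across the arm, 43 mm out from the pivot at the same height, carrying the lens frame, rad. 0 = level against its stop; grows as the lens's outer end tips up, to 1.1. Stays where left (friction 0.08 N m). Ball and lens centre lie 88 and 30 mm from this hinge, straight out along the frame.
- knob (a point): Centre of the orange ball (24 mm in diameter) on the lens frame's outer end, on a stem 6 mm thick and 23 mm long; grip it with the fingers either side of the stem. With the microscopes near, and the stem rising towards the robot, it is best reached with the tool tilted 40 to 50 degrees, pointing away from the robot and down along the stem.
- lens (a point): Centre of the lens: black ring 48 mm in diameter, 8 mm thick, on the frame, 30 mm from the tip hinge.
- dish: Bystander: glass dish with lid, 88 mm in diameter, 16 mm high, loose on the worktop under the lens's home place; origin at its underside.
- vial: Bystander: white capped vial 27 mm in diameter, 85 mm high, standing loose; origin at its underside.

How it is judged:
By the outcome, as a careful person would: the job done as asked, in the order asked, and still so for the second after the job is handed in, with the robot touching nothing.
It also fails if it takes over 35 s, if anything falls off the work surface, if the arm or the gripper's body presses on something with over 40 N, if the wrist force passes 120 N, or if a joint passes its speed limit or range.

## Working session

There is one attempt and no reset: what is moved stays moved. The work goes in short steps, Python scripts to look and compute and a tool call to move; the robot and the scene stay as the last step left them, time stands still between calls to the robot, and variables do not carry over. Pictures are saved under pics/ and viewed, at most 10 in all, crops included, and the job is handed in when it is done.

Besides the shell and the picture viewer there is one more tool, called after "Call:" by a JSON object that holds its "method" and its "body", one argument or row to a line. arm_command: Moves the arm, as the interface text tells. Its arguments: {"type":"object","properties":{"xyz":{"type":"array"},"rot":{"type":"array"},"grip":{"type":"number"},"squeeze":{"type":"number"}},"required":["xyz","rot"]}

```bash
mkdir -p pics; cat > h.py <<'E'
from bench import r
import numpy as np, cv2
from scipy.spatial.transform import Rotation as R
def spots(cam,labels,f='spot_point'):
    img=r.camera(cam); T=np.array(r.camera_model(cam)['T']); o={}
    for l in labels:
        for d in getattr(r,f)(l,cam)[:2]:
            p=T@np.r_[d['at'],1]; print(cam,l,np.round(p[:3],4),round(d['conf'],2))
    return img
E
python3 - <<'E'
from h import *
a=spots('scene',['stand','pivot','knob','lens','dish','vial'])
b=spots('top',['stand','pivot','knob','lens','dish','vial'])
cv2.imwrite('pics/a.png',cv2.resize(np.hstack([a,b])[:,:,::-1],(800,300)))
cv2.imwrite('pics/s.png',a[:,:,::-1]);cv2.imwrite('pics/t.png',b[:,:,::-1])
s=r.read_state();print(s['time'],s['ee_pos'],s['eef_rot'],s['width'])
E
```

```text
scene stand [0.4952 0.3115 0.004 ] 0.74
scene pivot [0.4964 0.3165 0.2716] 0.92
scene knob [0.3946 0.3447 0.3352] 0.88
scene lens [0.4377 0.3339 0.2912] 0.97
scene dish [0.4162 0.2981 0.001 ] 0.8
top stand [0.4917 0.3163 0.0009] 0.62
top stand [0.3981 0.3467 0.3377] 0.56
top pivot [0.4992 0.3154 0.2764] 0.89
top knob [0.3989 0.343  0.3381] 0.82
top lens [0.4328 0.3316 0.2961] 0.58
top dish [ 0.4196  0.3031 -0.0016] 0.97
top vial [0.4914 0.1743 0.0046] 0.79
top vial [0.434  0.3302 0.2936] 0.36
0.7 [ 0.21949948 -0.5852161   0.22260213] [9.83949714e-01 1.78445944e-01 1.69078829e-05 6.62942513e-05] 0.08701936364566837
```

View pics/s.png

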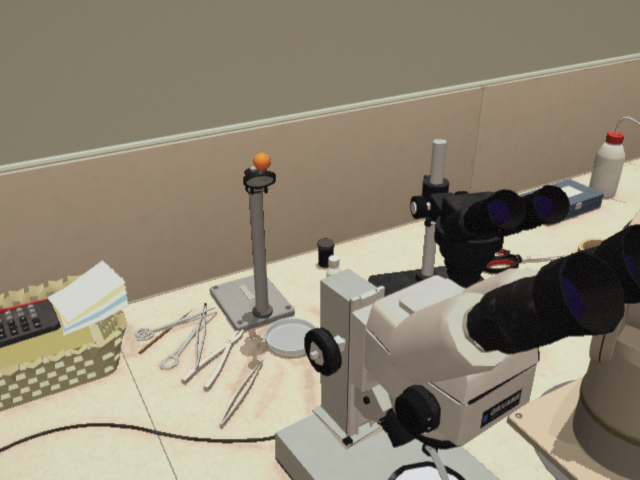

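View pics/t.png

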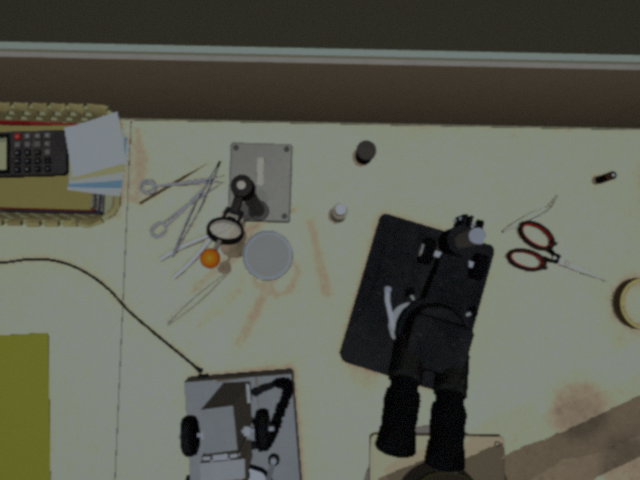

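The scene view shows the ball at about (262,161) with the lens tipped up. In the top view the ball is at (210,258), the pivot at (242,186), the dish at (268,255) and the vial at (339,212).

```bash
python3 - <<'E'
from h import *
def ray(cam,uv):
    m=r.camera_model(cam);T=np.array(m['T']);d=np.array([(uv[0]-m['cx'])/m['fx'],-(uv[1]-m['cy'])/m['fy'],-1])
    d=T[:3,:3]@d;return T[:3,3],d/np.linalg.norm(d)
print({k:v for k,v in r.camera_model('top').items() if k!='T'})
A=np.zeros((3,3));b=np.zeros(3)
for cam,f in(('scene','s'),('top','t')):
    im=cv2.imread(f'pics/{f}.png');h=cv2.cvtColor(im,cv2.COLOR_BGR2HSV)
    m=cv2.inRange(h,(5,170,110),(20,255,255));n,l,st,c=cv2.connectedComponentsWithStats(m)
    for i in range(1,n):
        if st[i,4]>60:print(cam,c[i],st[i])
    i=1+np.argmax(st[1:,4]);o,d=ray(cam,c[i]);P=np.eye(3)-np.outer(d,d);A+=P;b+=P@o
print('ball',np.linalg.solve(A,b))
for uv in((231,143),(293,143),(290,221),(231,218),(236,150),(287,147),(284,217)):
    o,d=ray('top',uv);print(uv,(o+d*(0.014-o[2])/d[2]).round(4))
im=cv2.imread('pics/t.png');cv2.imwrite('pics/tc.png',cv2.resize(im[130:310,170:370],None,fx=3,fy=3,interpolation=2))
E
```

```text
{'fx': 583.9097106250377, 'fy': 583.9097106250377, 'cx': 315.73604020865287, 'cy': 233.48197665520783}
scene [261.71921182 161.53694581] [254 154  17  16 203]
top [209.56170213 257.82978723] [201 250  18  17 235]
ball [0.39768916 0.34314295 0.3353782 ]
(231, 143) [0.6158 0.367  0.014 ]
(293, 143) [0.618  0.2569 0.014 ]
(290, 221) [0.4784 0.2593 0.014 ]
(231, 218) [0.4818 0.3629 0.014 ]
(236, 150) [0.6033 0.3577 0.014 ]
(287, 147) [0.6106 0.2674 0.014 ]
(284, 217) [0.4853 0.27   0.014 ]
```

View pics/tc.png

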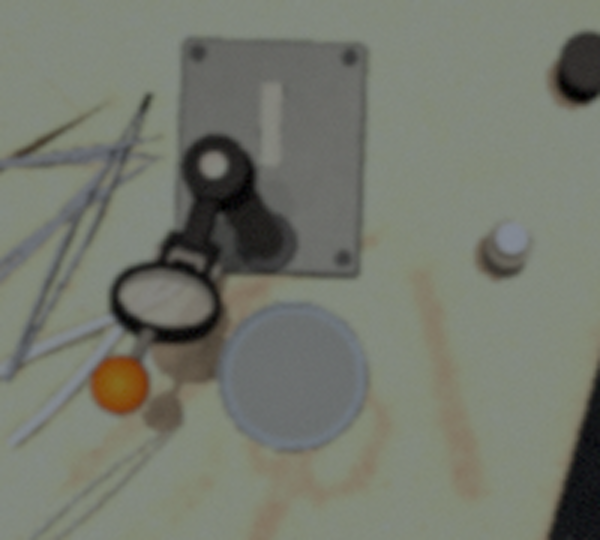

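Call:
{"method": "arm_command", "body": {
  "xyz": [
    [0.01,0,0.04],
    [0.03,0,0.08],
    [0.05,0,0.12],
    [0.07,0,0.16],
    [0.09,0.01,0.2],
    [0.11,0.02,0.23],
    [0.13,0.03,0.25],
    [0.14,0.04,0.26]
  ],
  "rot": [
    [0,0,0],
    [0,0,0],
    [0,0,0],
    [0,0,0],
    [0,0,0],
    [0,0,0],
    [0,0,0.05],
    [0,0,0.1]
  ]
}}

```text
time: 1.37
ee_pos: [0.3626, -0.5437, 0.4863]
eef_rot: [0.973, 0.23, 0.002, 0.002]
ft_force: [0.3, -0.8, -0.2]
width: 0.0869
grip_force: 0.0
```

The crop confirms the layout: stand almost square to the world, lens outside the dish, vial well clear to the right.

```bash
cat >> h.py <<'E'
def rows(ps,Rs,p0=None,R0=None):
    s=r.read_state();p0=s['ee_pos'] if p0 is None else p0;R0=R.from_quat(s['eef_rot']) if R0 is None else R0
    print([[round(float(x),3) for x in p-p0] for p in ps]);print([[round(float(x),2) for x in (q*R0.inv()).as_rotvec()] for q in Rs])
def tool(az,tilt): # z_t heading az in plan, tilt from vertical; y_t is left of heading
    z=np.array([np.cos(az)*np.sin(tilt),np.sin(az)*np.sin(tilt),-np.cos(tilt)]);y=np.array([-np.sin(az),np.cos(az),0])
    return R.from_matrix(np.c_[np.cross(y,z),y,z])
E
python3 - <<'E'
from h import *
s=r.read_state();print(s['joint_positions'],s['time'])
a0=np.arctan2(s['ee_pos'][1],s['ee_pos'][0])
R0=R.from_quat(s['eef_rot'])
f=np.arange(1,21)/20
ps=[np.array([(.653-.1*k)*np.cos(a0+1.4*k),(.653-.1*k)*np.sin(a0+1.4*k),.50]) for k in f]
Rs=[R.from_rotvec([0,0,1.8*k])*R0 for k in f]
rows(ps,Rs)
E
```

```text
[ 0.97169928  0.44723683 -0.11226929  0.75674882  0.05041228  1.93497584
 -0.21845446] 1.3667
[[0.034, 0.031, 0.014], [0.065, 0.064, 0.014], [0.094, 0.098, 0.014], [0.12, 0.135, 0.014], [0.144, 0.172, 0.014], [0.164, 0.211, 0.014], [0.182, 0.251, 0.014], [0.196, 0.292, 0.014], [0.208, 0.334, 0.014], [0.216, 0.376, 0.014], [0.222, 0.418, 0.014], [0.224, 0.459, 0.014], [0.224, 0.501, 0.014], [0.22, 0.542, 0.014], [0.214, 0.583, 0.014], [0.205, 0.622, 0.014], [0.193, 0.661, 0.014], [0.179, 0.698, 0.014], [0.162, 0.734, 0.014], [0.143, 0.768, 0.014]]
[[0.0, 0.0, 0.09], [0.0, 0.0, 0.18], [-0.0, 0.0, 0.27], [0.0, -0.0, 0.36], [-0.0, 0.0, 0.45], [-0.0, 0.0, 0.54], [-0.0, 0.0, 0.63], [-0.0, 0.0, 0.72], [0.0, -0.0, 0.81], [-0.0, -0.0, 0.9], [-0.0, -0.0, 0.99], [0.0, 0.0, 1.08], [-0.0, -0.0, 1.17], [0.0, -0.0, 1.26], [0.0, 0.0, 1.35], [-0.0, 0.0, 1.44], [0.0, -0.0, 1.53], [-0.0, -0.0, 1.62], [0.0, 0.0, 1.71], [-0.0, 0.0, 1.8]]
```

Call:
{"method": "arm_command", "body": {
  "xyz": [
    [0.034,0.031,0],
    [0.065,0.064,0],
    [0.094,0.098,0],
    [0.12,0.135,0],
    [0.144,0.172,0],
    [0.164,0.211,0],
    [0.182,0.251,0],
    [0.196,0.292,0],
    [0.208,0.334,0],
    [0.216,0.376,0],
    [0.222,0.418,0],
    [0.224,0.459,0],
    [0.224,0.501,0],
    [0.22,0.542,0],
    [0.214,0.583,0],
    [0.205,0.622,0],
    [0.193,0.661,0],
    [0.179,0.698,0],
    [0.162,0.734,0],
    [0.143,0.768,0]
  ],
  "rot": [
    [0,0,0.09],
    [0,0,0.18],
    [0,0,0.27],
    [0,0,0.36],
    [0,0,0.45],
    [0,0,0.54],
    [0,0,0.63],
    [0,0,0.72],
    [0,0,0.81],
    [0,0,0.9],
    [0,0,0.99],
    [0,0,1.08],
    [0,0,1.17],
    [0,0,1.26],
    [0,0,1.35],
    [0,0,1.44],
    [0,0,1.53],
    [0,0,1.62],
    [0,0,1.71],
    [0,0,1.8]
  ]
}}

```text
time: 3.03
ee_pos: [0.5086, 0.211, 0.4824]
eef_rot: [0.425, 0.905, 0.0, -0.0]
ft_force: [1.0, -0.3, -0.0]
width: 0.0868
grip_force: 0.0
```

```bash
python3 - <<'E'
from h import *
s=r.read_state();print(s['joint_positions'].round(3),s['time'],s['ee_pos'])
R0=R.from_quat(s['eef_rot'])
az=np.arctan2(-.28,.96);z=tool(az,.74).as_matrix()[:,2]
ball=np.array([.3977,.3431,.3354]);pre=ball+z*(.019-.11)
R1=tool(az,.74);d=(R1*R0.inv()).as_rotvec();print(d,np.linalg.norm(d),pre-s['ee_pos'])
f=np.arange(1,15)/14
k2=np.clip(f*1.2,0,1)
ps=[s['ee_pos']+np.r_[(pre-s['ee_pos'])[:2]*k,(pre-s['ee_pos'])[2]*max(0,2*k-1)] for k in f]
rows(ps,[R.from_rotvec(d*k)*R0 for k in f])
E
```

```text
[ 0.072  0.24  -0.722  1.087  0.165  1.869  0.106] 3.0333 [0.50859581 0.21101595 0.48237252]
[-0.41205218 -0.62745143  0.56687227] 0.9406521443404042 [-0.1698016   0.14926491 -0.07977189]
[[-0.012, 0.011, 0.0], [-0.024, 0.021, 0.0], [-0.036, 0.032, 0.0], [-0.049, 0.043, 0.0], [-0.061, 0.053, 0.0], [-0.073, 0.064, 0.0], [-0.085, 0.075, 0.0], [-0.097, 0.085, -0.011], [-0.109, 0.096, -0.023], [-0.121, 0.107, -0.034], [-0.133, 0.117, -0.046], [-0.146, 0.128, -0.057], [-0.158, 0.139, -0.068], [-0.17, 0.149, -0.08]]
[[-0.03, -0.04, 0.04], [-0.06, -0.09, 0.08], [-0.09, -0.13, 0.12], [-0.12, -0.18, 0.16], [-0.15, -0.22, 0.2], [-0.18, -0.27, 0.24], [-0.21, -0.31, 0.28], [-0.24, -0.36, 0.32], [-0.26, -0.4, 0.36], [-0.29, -0.45, 0.4], [-0.32, -0.49, 0.45], [-0.35, -0.54, 0.49], [-0.38, -0.58, 0.53], [-0.41, -0.63, 0.57]]
```

Call:
{"method": "arm_command", "body": {
  "xyz": [
    [-0.012,0.011,0.0],
    [-0.024,0.021,0.0],
    [-0.036,0.032,0.0],
    [-0.049,0.043,0.0],
    [-0.061,0.053,0.0],
    [-0.073,0.064,0.0],
    [-0.085,0.075,0.0],
    [-0.097,0.085,-0.011],
    [-0.109,0.096,-0.023],
    [-0.121,0.107,-0.034],
    [-0.133,0.117,-0.046],
    [-0.146,0.128,-0.057],
    [-0.158,0.139,-0.068],
    [-0.17,0.149,-0.08],
    [-0.17,0.149,-0.08],
    [-0.17,0.149,-0.08]
  ],
  "rot": [
    [-0.03,-0.04,0.04],
    [-0.06,-0.09,0.08],
    [-0.09,-0.13,0.12],
    [-0.12,-0.18,0.16],
    [-0.15,-0.22,0.2],
    [-0.18,-0.27,0.24],
    [-0.21,-0.31,0.28],
    [-0.24,-0.36,0.32],
    [-0.26,-0.4,0.36],
    [-0.29,-0.45,0.4],
    [-0.32,-0.49,0.45],
    [-0.35,-0.54,0.49],
    [-0.38,-0.58,0.53],
    [-0.41,-0.63,0.57],
    [-0.41,-0.63,0.57],
    [-0.41,-0.63,0.57]
  ]
}}

```text
time: 4.37
ee_pos: [0.3383, 0.3587, 0.4022]
eef_rot: [0.131, 0.923, -0.049, 0.359]
ft_force: [-0.0, -0.6, -0.3]
width: 0.087
grip_force: 0.0
```

```bash
python3 - <<'E'
from h import *
s=r.read_state();print(s['joint_positions'].round(3),s['time'],s['ee_pos'])
w=spots('wrist',['knob','lens','pivot','dish'])
sc=spots('scene',['knob'])
cv2.imwrite('pics/w2.png',np.hstack([cv2.resize(x,(400,300)) for x in(w,sc)])[:,:,::-1]); cv2.imwrite('pics/w2f.png',w[:,:,::-1])
R0=R.from_quat(s['eef_rot']);print(R0.as_matrix().round(3))
for l in r.look_for('knob','wrist'):print(l)
E
```

```text
[-0.192 -0.151 -1.085  1.731  0.611  1.483 -0.04 ] 4.3667 [0.33827944 0.35873013 0.40223776]
wrist knob [0.3989 0.3386 0.3371] 0.61
wrist lens [0.4364 0.3308 0.2952] 0.9
wrist dish [ 0.4216  0.2984 -0.0009] 0.57
scene knob [0.3941 0.3456 0.3359] 0.98
[[-0.708  0.277  0.65 ]
 [ 0.206  0.961 -0.184]
 [-0.675  0.004 -0.738]]
{'at': [-0.0014, 0.0021, -0.2674], 'conf': 0.59}
```

View pics/w2.png

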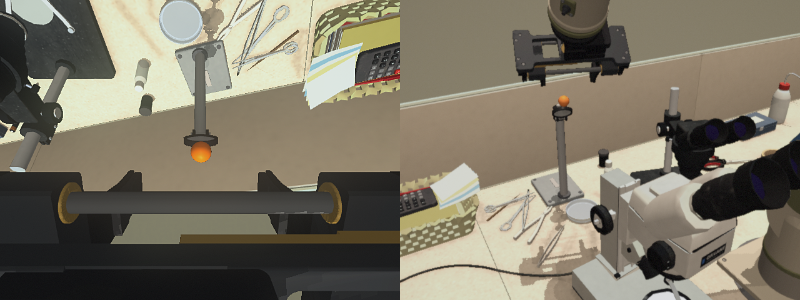

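The wrist picture (left half) shows the ball at (201,152), centred between the fingers, and the tool is aligned with the stem. Next I advance along it.

Call:
{"method": "arm_command", "body": {
  "xyz": [
    [0.018,-0.005,-0.02],
    [0.036,-0.01,-0.04],
    [0.05,-0.014,-0.056],
    [0.06,-0.017,-0.068],
    [0.066,-0.019,-0.075],
    [0.07,-0.02,-0.079],
    [0.071,-0.02,-0.081],
    [0.071,-0.02,-0.081]
  ],
  "rot": [
    [0,0,0],
    [0,0,0],
    [0,0,0],
    [0,0,0],
    [0,0,0],
    [0,0,0],
    [0,0,0],
    [0,0,0]
  ]
}}

```text
time: 5.43
ee_pos: [0.4103, 0.3387, 0.3218]
eef_rot: [0.132, 0.923, -0.049, 0.359]
ft_force: [0.5, -0.2, -0.5]
width: 0.0873
grip_force: 0.0
```

```bash
python3 - <<'E'
from h import *
s=r.read_state();print(s['joint_positions'].round(3),s['time'],s['ee_pos'],s['ft_force'])
w=spots('wrist',['knob']);cv2.imwrite('pics/w3.png',cv2.resize(w,(480,360))[:,:,::-1])
E
```

```text
[-0.146 -0.055 -1.046  1.859  0.719  1.303 -0.102] 5.4333 [0.41026863 0.33869395 0.32182458] [ 0.53148116 -0.22187238 -0.54904877]
wrist knob [0.3944 0.3445 0.3347] 0.63
wrist knob [ 0.4975  0.3164 -0.0016] 0.61
```

View pics/w3.png

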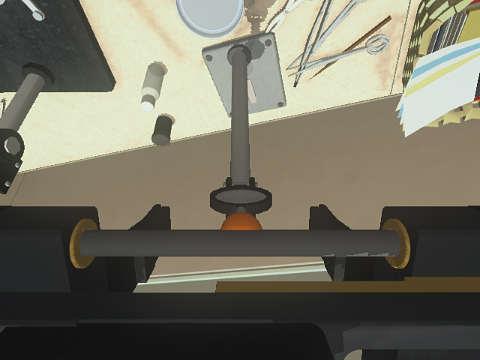

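The ball at (241,222) sits centred between the fingers with the ring beyond it. I'll close gently.

Call:
{"method": "arm_command", "body": {
  "xyz": [
    [0,0,0],
    [0,0,0],
    [0,0,0],
    [0,0,0],
    [0,0,0],
    [0,0,0],
    [0,0,0],
    [0,0,0]
  ],
  "rot": [
    [0,0,0],
    [0,0,0],
    [0,0,0],
    [0,0,0],
    [0,0,0],
    [0,0,0],
    [0,0,0],
    [0,0,0]
  ],
  "grip": 0,
  "squeeze": 15
}}

```text
time: 6.2
ee_pos: [0.4105, 0.3382, 0.3216]
eef_rot: [0.132, 0.923, -0.049, 0.359]
ft_force: [1.2, 0.5, 0.0]
width: 0.0419
grip_force: 0.0
```

```bash
python3 - <<'E'
from h import *
s=r.read_state();print(s['joint_positions'].round(3),s['time'],s['ee_pos'],s['ft_force'],s['width'])
R0=R.from_quat(s['eef_rot']);z=R0.as_matrix()[:,2]
piv=np.array([.496,.3145,.27]);ball=s['ee_pos']-.019*z;v=ball-piv;print('ball',ball,np.hypot(*v[:2]),np.arctan2(v[1],-v[0]))
th=np.linspace(0,.53,15)[1:]
ps=[piv+R.from_rotvec([0,0,t]).apply(s['ee_pos']-piv) for t in th]
rows(ps,[R.from_rotvec([0,0,t])*R0 for t in th])
E
```

```text
[-0.146 -0.056 -1.045  1.86   0.719  1.302 -0.102] 6.2 [0.41047843 0.33822899 0.32159349] [1.15545202 0.54555221 0.04932813] 0.04191078047202735
ball [0.39814519 0.3417465  0.33561199] 0.10157724064167846 0.2715597050943635
[[-0.001, -0.003, 0.0], [-0.002, -0.007, 0.0], [-0.002, -0.01, 0.0], [-0.003, -0.013, 0.0], [-0.003, -0.017, 0.0], [-0.003, -0.02, 0.0], [-0.003, -0.023, 0.0], [-0.003, -0.027, 0.0], [-0.003, -0.03, 0.0], [-0.003, -0.033, 0.0], [-0.002, -0.037, 0.0], [-0.002, -0.04, 0.0], [-0.001, -0.043, 0.0], [-0.0, -0.046, 0.0]]
[[0.0, 0.0, 0.04], [-0.0, -0.0, 0.08], [-0.0, -0.0, 0.11], [-0.0, -0.0, 0.15], [0.0, -0.0, 0.19], [0.0, 0.0, 0.23], [0.0, -0.0, 0.27], [0.0, 0.0, 0.3], [0.0, -0.0, 0.34], [-0.0, -0.0, 0.38], [0.0, -0.0, 0.42], [0.0, -0.0, 0.45], [0.0, 0.0, 0.49], [0.0, -0.0, 0.53]]
```

Still closing (42 mm), so I wait a little longer.

Call:
{"method": "arm_command", "body": {
  "xyz": [
    [0,0,0],
    [0,0,0],
    [0,0,0],
    [0,0,0],
    [0,0,0],
    [0,0,0]
  ],
  "rot": [
    [0,0,0],
    [0,0,0],
    [0,0,0],
    [0,0,0],
    [0,0,0],
    [0,0,0]
  ]
}}

```text
time: 6.7
ee_pos: [0.4104, 0.3384, 0.3216]
eef_rot: [0.132, 0.923, -0.049, 0.359]
ft_force: [0.6, 1.2, -1.2]
width: 0.0229
grip_force: 15.0
```

Call:
{"method": "arm_command", "body": {
  "xyz": [
    [-0.001,-0.003,0.0],
    [-0.002,-0.007,0.0],
    [-0.002,-0.01,0.0],
    [-0.003,-0.013,0.0],
    [-0.003,-0.017,0.0],
    [-0.003,-0.02,0.0],
    [-0.003,-0.023,0.0],
    [-0.003,-0.027,0.0],
    [-0.003,-0.03,0.0],
    [-0.003,-0.033,0.0],
    [-0.002,-0.037,0.0],
    [-0.002,-0.04,0.0],
    [-0.002,-0.04,0.0],
    [-0.002,-0.04,0.0]
  ],
  "rot": [
    [0,0,0.04],
    [0,0,0.08],
    [0,0,0.11],
    [0,0,0.15],
    [0,0,0.19],
    [0,0,0.23],
    [0,0,0.27],
    [0,0,0.3],
    [0,0,0.34],
    [0,0,0.38],
    [0,0,0.42],
    [0,0,0.45],
    [0,0,0.45],
    [0,0,0.45]
  ]
}}

```text
time: 7.87
ee_pos: [0.4084, 0.2978, 0.3213]
eef_rot: [-0.076, 0.929, 0.032, 0.36]
ft_force: [3.7, 1.6, -2.8]
width: 0.0226
grip_force: 15.0
```

```bash
cat >> h.py <<'E'
def stat():
    s=r.read_state();R0=R.from_quat(s['eef_rot']);z=R0.as_matrix()[:,2]
    piv=np.array([.496,.3145,.27]);b=s['ee_pos']-.019*z;v=b-piv
    print(s['time'],'j',s['joint_positions'].round(2),'F',s['ft_force'].round(1),'w',s['width'],s['grip_force'],'ball',b.round(4),'r',np.hypot(*v[:2]).round(4),'ang',np.arctan2(v[1],-v[0]).round(3),'z',z.round(3))
E
python3 -c "
from h import *
stat()"
```

```text
7.8667 j [-0.33 -0.43 -0.58  2.13  0.34  0.85  0.64] F [ 3.7  1.6 -2.8] w 0.02263896406319521 14.976601526141167 ball [0.3958 0.2957 0.3353] r 0.102 ang -0.186 z [ 0.665  0.115 -0.738]
```

Call:
{"method": "arm_command", "body": {
  "xyz": [
    [0.0005,-0.002,0],
    [0.001,-0.004,0],
    [0.001,-0.005,0],
    [0.0015,-0.006,0],
    [0.0015,-0.006,0]
  ],
  "rot": [
    [0,0,0.02],
    [0,0,0.03],
    [0,0,0.04],
    [0,0,0.04],
    [0,0,0.04]
  ]
}}

```text
time: 8.28
ee_pos: [0.4096, 0.293, 0.3215]
eef_rot: [-0.096, 0.927, 0.04, 0.36]
ft_force: [2.2, 4.5, -4.0]
width: 0.0225
grip_force: 15.0
```

```bash
python3 -c "
from h import *
stat()"
```

```text
8.2833 j [-0.36 -0.45 -0.53  2.15  0.32  0.82  0.71] F [ 2.2  4.5 -4. ] w 0.022507859960649225 14.978722971864045 ball [0.3971 0.2903 0.3356] r 0.1018 ang -0.24 z [ 0.66   0.143 -0.738]
```

Call:
{"method": "arm_command", "body": {
  "xyz": [
    [0.0005,-0.002,0],
    [0.001,-0.004,0],
    [0.001,-0.004,0]
  ],
  "rot": [
    [0,0,0.01],
    [0,0,0.02],
    [0,0,0.02]
  ]
}}

```text
time: 8.53
ee_pos: [0.4099, 0.2917, 0.3219]
eef_rot: [-0.107, 0.926, 0.046, 0.36]
ft_force: [5.3, 18.4, -9.2]
width: 0.0229
grip_force: 14.9
```

```bash
python3 -c "
from h import *
stat()"
```

```text
8.5333 j [-0.39 -0.46 -0.49  2.16  0.3   0.81  0.75] F [ 5.3 18.4 -9.2] w 0.02288404462151498 14.946544108679518 ball [0.3974 0.2887 0.3359] r 0.1019 ang -0.256 z [ 0.656  0.162 -0.737]
```

The stop is felt at 18 N. Next come the tip-down rows, turning the tool more upright as the ball pivots in the pads.

```bash
python3 - <<'E'
from h import *
s=r.read_state();R0=R.from_quat(s['eef_rot']);z=R0.as_matrix()[:,2]
b=s['ee_pos']-.019*z;a=.25;u=np.array([-np.cos(a),-np.sin(a),0]);t0=np.arcsin((b[2]-.27)/.088);print(t0)
n=16;ps=[];Rs=[]
yt=np.array([-.24,.97,0])
for k in range(1,n+1):
    t=t0*(1-k/n);Rk=R.from_rotvec(yt*.32*min(1,k/12))*R0
    bb=b+.088*(np.cos(t)-np.cos(t0))*u+np.array([0,0,.088*(np.sin(t)-np.sin(t0))])
    ps.append(bb+.019*Rk.as_matrix()[:,2]);Rs.append(Rk)
rows(ps,Rs)
E
```

```text
0.8457846959642761
[[-0.004, -0.001, -0.004], [-0.007, -0.002, -0.007], [-0.01, -0.003, -0.011], [-0.014, -0.003, -0.015], [-0.017, -0.004, -0.019], [-0.019, -0.005, -0.023], [-0.022, -0.006, -0.028], [-0.024, -0.006, -0.032], [-0.027, -0.007, -0.037], [-0.028, -0.007, -0.041], [-0.03, -0.008, -0.046], [-0.032, -0.008, -0.051], [-0.033, -0.008, -0.055], [-0.033, -0.008, -0.06], [-0.034, -0.009, -0.065], [-0.034, -0.009, -0.069]]
[[-0.01, 0.03, -0.0], [-0.01, 0.05, 0.0], [-0.02, 0.08, -0.0], [-0.03, 0.1, -0.0], [-0.03, 0.13, 0.0], [-0.04, 0.16, -0.0], [-0.04, 0.18, 0.0], [-0.05, 0.21, 0.0], [-0.06, 0.23, 0.0], [-0.06, 0.26, 0.0], [-0.07, 0.28, -0.0], [-0.08, 0.31, -0.0], [-0.08, 0.31, -0.0], [-0.08, 0.31, -0.0], [-0.08, 0.31, -0.0], [-0.08, 0.31, -0.0]]
```

Call:
{"method": "arm_command", "body": {
  "xyz": [
    [-0.004,0.0,-0.004],
    [-0.007,-0.001,-0.007],
    [-0.01,-0.002,-0.011],
    [-0.014,-0.002,-0.015],
    [-0.017,-0.003,-0.019],
    [-0.019,-0.004,-0.023],
    [-0.022,-0.005,-0.028],
    [-0.024,-0.005,-0.032]
  ],
  "rot": [
    [-0.01,0.03,0],
    [-0.01,0.05,0],
    [-0.02,0.08,0],
    [-0.03,0.1,0],
    [-0.03,0.13,0],
    [-0.04,0.16,0],
    [-0.04,0.18,0],
    [-0.05,0.21,0]
  ]
}}

```text
time: 9.2
ee_pos: [0.386, 0.2866, 0.2912]
eef_rot: [-0.11, 0.959, 0.033, 0.259]
ft_force: [-5.8, 10.5, 2.4]
width: 0.0225
grip_force: 15.0
```

```bash
python3 -c "
from h import *
stat()"
```

```text
9.2 j [-0.43 -0.37 -0.42  2.09  0.18  0.97  0.86] F [-5.8 10.5  2.4] w 0.0224636216260137 15.026182233123109 ball [0.3767 0.2844 0.3076] r 0.1231 ang -0.247 z [ 0.489  0.121 -0.864]
```

Call:
{"method": "arm_command", "body": {
  "xyz": [
    [-0.003,-0.001,-0.005],
    [-0.005,-0.001,-0.009],
    [-0.007,-0.002,-0.014],
    [-0.009,-0.002,-0.019],
    [-0.01,-0.002,-0.023],
    [-0.01,-0.002,-0.028],
    [-0.011,-0.003,-0.033],
    [-0.011,-0.003,-0.036],
    [-0.011,-0.003,-0.036]
  ],
  "rot": [
    [-0.01,0.02,0],
    [-0.01,0.05,0],
    [-0.02,0.07,0],
    [-0.03,0.1,0],
    [-0.03,0.1,0],
    [-0.03,0.1,0],
    [-0.03,0.1,0],
    [-0.03,0.1,0],
    [-0.03,0.1,0]
  ]
}}

```text
time: 9.95
ee_pos: [0.3757, 0.2838, 0.2549]
eef_rot: [-0.112, 0.971, 0.024, 0.209]
ft_force: [-1.4, 14.6, -0.7]
width: 0.0228
grip_force: 15.0
```

```bash
python3 -c "
from h import *
stat()"
```

```text
9.95 j [-0.44 -0.31 -0.41  2.09  0.15  0.99  0.89] F [-1.4 14.6 -0.7] w 0.02283174583339858 15.007316271658055 ball [0.368  0.282  0.2722] r 0.132 ang -0.249 z [ 0.401  0.094 -0.911]
```

Call:
{"method": "arm_command", "body": {
  "xyz": [
    [0,0,-0.001],
    [0,0,-0.002],
    [0,0,-0.003],
    [0,0,-0.004],
    [0,0,-0.004]
  ],
  "rot": [
    [0,0,0],
    [0,0,0],
    [0,0,0],
    [0,0,0],
    [0,0,0]
  ]
}}

```text
time: 10.37
ee_pos: [0.3757, 0.284, 0.2519]
eef_rot: [-0.112, 0.971, 0.025, 0.21]
ft_force: [-5.7, 11.1, 5.2]
width: 0.0227
grip_force: 15.0
```

```bash
python3 -c "
from h import *
stat()"
```

```text
10.3667 j [-0.44 -0.3  -0.41  2.09  0.15  0.99  0.88] F [-5.7 11.1  5.2] w 0.022687983453041387 15.035325468052179 ball [0.3681 0.2822 0.2692] r 0.1319 ang -0.248 z [ 0.401  0.094 -0.911]
```

Call:
{"method": "arm_command", "body": {
  "xyz": [
    [0,0,-0.001],
    [0,0,-0.002],
    [0,0,-0.003],
    [0,0,-0.003]
  ],
  "rot": [
    [0,0,0],
    [0,0,0],
    [0,0,0],
    [0,0,0]
  ]
}}

```text
time: 10.7
ee_pos: [0.3759, 0.2843, 0.2502]
eef_rot: [-0.112, 0.971, 0.025, 0.21]
ft_force: [-11.3, 7.3, 14.5]
width: 0.0226
grip_force: 15.1
```

```bash
python3 -c "
from h import *
stat()"
```

```text
10.7 j [-0.44 -0.3  -0.42  2.1   0.15  0.98  0.88] F [-11.3   7.3  14.5] w 0.0225987381153909 15.082265879027545 ball [0.3683 0.2825 0.2675] r 0.1317 ang -0.245 z [ 0.403  0.095 -0.91 ]
```

Both stops are felt, so I ease off slightly and let go.

Call:
{"method": "arm_command", "body": {
  "xyz": [
    [0,0,0.001],
    [0,0,0.001],
    [0,0,0.001],
    [0,0,0.001],
    [0,0,0.001],
    [0,0,0.001],
    [0,0,0.001],
    [0,0,0.001],
    [0,0,0.001],
    [0,0,0.001]
  ],
  "rot": [
    [0,0,0],
    [0,0,0],
    [0,0,0],
    [0,0,0],
    [0,0,0],
    [0,0,0],
    [0,0,0],
    [0,0,0],
    [0,0,0],
    [0,0,0]
  ],
  "grip": 0.85
}}

```text
time: 11.53
ee_pos: [0.376, 0.2802, 0.2475]
eef_rot: [-0.111, 0.972, 0.022, 0.208]
ft_force: [0.7, -0.5, 0.2]
width: 0.0729
grip_force: 0.0
```

```bash
python3 -c "
from h import *
stat()
w=spots('wrist',['knob','lens']);t=spots('top',['knob','lens','dish','vial'])
cv2.imwrite('pics/w5.png',np.hstack([cv2.resize(w,(400,300)),cv2.resize(t[130:310,170:410],(400,300))])[:,:,::-1])"
```

```text
11.5333 j [-0.44 -0.3  -0.41  2.1   0.15  0.98  0.88] F [ 0.7 -0.5  0.2] w 0.07292092197955398 0.0 ball [0.3684 0.2785 0.2649] r 0.1326 ang -0.275 z [ 0.399  0.088 -0.913]
wrist knob [ 0.4938  0.1737 -0.0011] 0.22
top knob [0.37   0.2877 0.2724] 0.65
top lens [0.4213 0.2978 0.274 ] 0.63
top dish [ 0.4223  0.2978 -0.0039] 0.62
top vial [0.4899 0.1756 0.0019] 0.78
```

View pics/w5.png

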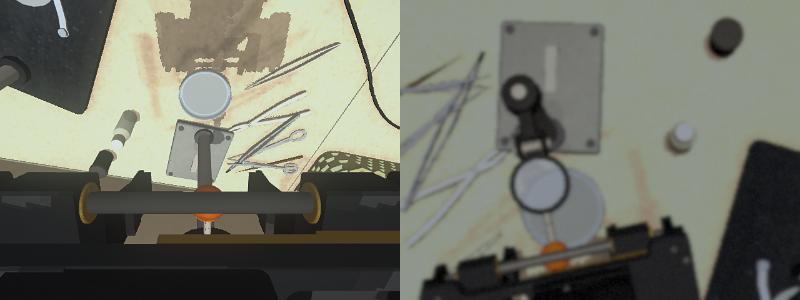

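Released: the lens looks round, over the dish, and the fingers are clear on either side of the ball. Now I retreat along the tool.

Call:
{"method": "arm_command", "body": {
  "xyz": [
    [-0.004,-0.001,0.009],
    [-0.01,-0.002,0.023],
    [-0.016,-0.003,0.037],
    [-0.022,-0.004,0.055],
    [-0.028,-0.005,0.075],
    [-0.03,-0.005,0.1],
    [-0.03,-0.005,0.125],
    [-0.03,-0.005,0.14],
    [-0.03,-0.005,0.14]
  ],
  "rot": [
    [0,0,0],
    [0,0,0],
    [0,0,0],
    [0,0,0],
    [0,0,0],
    [0,0,0],
    [0,0,0],
    [0,0,0],
    [0,0,0]
  ]
}}

```text
time: 12.68
ee_pos: [0.3462, 0.276, 0.3921]
eef_rot: [-0.111, 0.971, 0.023, 0.21]
ft_force: [0.4, -0.4, 0.5]
width: 0.074
grip_force: 0.0
```

```bash
python3 -c "
from h import *
stat()
w=spots('wrist',['knob','lens','pivot']);t=spots('scene',['knob','lens','pivot','dish'])
cv2.imwrite('pics/w6.png',np.hstack([cv2.resize(w,(400,300)),cv2.resize(t[110:380,160:520],(400,300))])[:,:,::-1])"
```

```text
12.6833 j [-0.45 -0.4  -0.38  1.87  0.1   1.3   0.96] F [ 0.4 -0.4  0.5] w 0.07401988216766757 0.0 ball [0.3385 0.2743 0.4094] r 0.1625 ang -0.25 z [ 0.403  0.092 -0.911]
wrist knob [0.3649 0.2796 0.2689] 0.93
wrist lens [0.421  0.2949 0.2693] 0.7
wrist pivot [0.5005 0.3151 0.2648] 0.62
scene knob [0.3659 0.2848 0.2698] 0.63
scene lens [0.4279 0.3014 0.2736] 0.92
scene pivot [0.4971 0.3157 0.2722] 0.7
scene dish [0.4158 0.2982 0.0031] 0.72
```

View pics/w6.png

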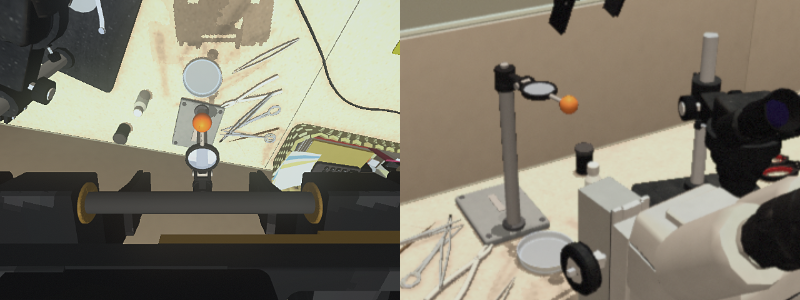

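The lens is level (ball at z ≈ 0.269 m), the arm is at 0.25 rad which is home, and the dish and vial stand where they were.

```bash
python3 -c "
from h import *
print(r.close_job())"
```

```text
the job is handed in; nothing more can be done
None
```

The magnifier was swung home against its stop with the lens still tipped up, then tipped level against its stop and released. The dish and vial had not visibly moved, and the job is handed in after about 13 s of robot time.

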